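# Close the paint bottles, light to dark

### The job

The raised push caps of the paint bottles are to be closed from light to dark, so that no dark paint gets onto a lighter cap: press the yellow cap lightly down until it is fully shut, then the red one, then the blue one. Only press from above: leave every bottle standing in its place, without lifting or tipping it. The white bottle is still in use, so leave its cap up, and leave the mug, the brush and the marker box where they are.

Things in the scene. Friction and masses are not known exactly. Their poses are not given: they have to be found in the camera images.
- yellow_bottle: yellow upright round paint bottle, loose, 0.35 to 0.65 kg: 72 mm diameter up to 115 mm height, shoulder narrowing to a grey neck collar (36 mm diameter) whose top is at 156 mm; a paper band goes round its belly. Origin at the centre of its underside, z up along the bottle.
- yellow_cap_top (a point): centre of the flat top of the yellow bottle's push cap, a yellow disc of 34 mm diameter and 14 mm height on a black stem, on the bottle's axis. The top is 170 mm above the bottle's underside when the cap is shut (down on the collar) and 177 to 180 mm at the start. The point moves with the cap.
- yellow_cap (a joint): how far that cap is pushed down: 0 = fully up (open), 0.010 m = fully down (shut, hard stop on the collar). It starts between 0 and 0.003. About 3 N pushes it down; it has no spring and stays where it is left.
- red_bottle: red upright round paint bottle, loose, 0.35 to 0.65 kg: 72 mm diameter up to 115 mm height, shoulder narrowing to a grey neck collar (36 mm diameter) whose top is at 156 mm; a paper band goes round its belly. Origin at the centre of its underside, z up along the bottle.
- red_cap_top (a point): centre of the flat top of the red bottle's push cap, a red disc of 34 mm diameter and 14 mm height on a black stem, on the bottle's axis. The top is 170 mm above the bottle's underside when the cap is shut (down on the collar) and 177 to 180 mm at the start. The point moves with the cap.
- red_cap (a joint): how far that cap is pushed down: 0 = fully up (open), 0.010 m = fully down (shut, hard stop on the collar). It starts between 0 and 0.003. About 3 N pushes it down; it has no spring and stays where it is left.
- blue_bottle: blue upright round paint bottle, loose, 0.35 to 0.65 kg: 72 mm diameter up to 115 mm height, shoulder narrowing to a grey neck collar (36 mm diameter) whose top is at 156 mm; a paper band goes round its belly. Origin at the centre of its underside, z up along the bottle.
- blue_cap_top (a point): centre of the flat top of the blue bottle's push cap, a blue disc of 34 mm diameter and 14 mm height on a black stem, on the bottle's axis. The top is 170 mm above the bottle's underside when the cap is shut (down on the collar) and 177 to 180 mm at the start. The point moves with the cap.
- blue_cap (a joint): how far that cap is pushed down: 0 = fully up (open), 0.010 m = fully down (shut, hard stop on the collar). It starts between 0 and 0.003. About 3 N pushes it down; it has no spring and stays where it is left.
- white_bottle: white upright round paint bottle, loose, 0.35 to 0.65 kg: 72 mm diameter up to 115 mm height, shoulder narrowing to a grey neck collar (36 mm diameter) whose top is at 156 mm; a paper band goes round its belly. Origin at the centre of its underside, z up along the bottle.
- white_cap_top (a point): centre of the flat top of the white bottle's push cap, a white disc of 34 mm diameter and 14 mm height on a black stem, on the bottle's axis. The top is 170 mm above the bottle's underside when the cap is shut (down on the collar) and 177 to 180 mm at the start. The point moves with the cap.
- white_cap (a joint): how far that cap is pushed down: 0 = fully up (open), 0.010 m = fully down (shut, hard stop on the collar). It starts between 0 and 0.003. About 3 N pushes it down; it has no spring and stays where it is left.
- mug: loose white mug, rim radius 38 mm, 90 mm high, handle on its +y side; origin at the centre of its underside. Bystander.
- brush: loose paint brush, 180 mm long, lying on the table along its x axis. Bystander.
- marker_box: loose open yellow box of markers, 200 x 260 x 35 mm, in six compartments; origin at the centre of its underside. Bystander.
Not all that is in view belongs to the job. There is more than one size of the blue_bottle; the one meant has the size given above.

How it is judged (in metres and radians):
On the way, in this order (a step that is already met when the one before it is completed fails the run):
1. the yellow cap is fully shut (value of joint yellow_cap above 0.008 m), for 0.1 s.
2. the red cap is fully shut (value of joint red_cap above 0.008 m), for 0.1 s.
3. the blue cap is fully shut (value of joint blue_cap above 0.008 m), for 0.1 s.
At the end, for the whole second after the job is handed in: The yellow, red and blue caps are down by more than 8 of their 10 mm, the white cap by less than 5 mm; all four bottles stand upright (within 0.08 rad), at rest, within 25 mm of where they were, and the mug, brush and marker box are within 25 mm of where they were (value of joint each of yellow_cap, red_cap, blue_cap above 0.008 m and value of joint white_cap below 0.005 m and angle between each of yellow_bottle, red_bottle, blue_bottle, white_bottle's own z axis and vertical below 0.08 rad and distance of each of yellow_bottle, red_bottle, blue_bottle, white_bottle, mug, brush, marker_box from where it was at the start of the episode below 0.025 m and linear speed of each of yellow_bottle, red_bottle, blue_bottle, white_bottle below 0.02 m/s); the robot touches nothing.
It fails at once if a bottle is lifted, tipped by more than about 15 degrees or shifted by more than 25 mm (height (world z) of any of yellow_bottle, red_bottle, blue_bottle, white_bottle above 0.01 m or angle between any of yellow_bottle, red_bottle, blue_bottle, white_bottle's own z axis and vertical above 0.26 rad or distance of any of yellow_bottle, red_bottle, blue_bottle, white_bottle from where it was at the start of the episode above 0.025 m).
It fails at once if a bottle or its cap is pressed or squeezed with more than 30 N (contact force between the fingers and yellow_bottle above 30 N or contact force between the fingers and red_bottle above 30 N or contact force between the fingers and blue_bottle above 30 N or contact force between the fingers and white_bottle above 30 N).
It fails at once if the white cap is pushed down (value of joint white_cap above 0.005 m).
It fails at once if the mug, brush or marker box is moved by more than 25 mm (distance of any of mug, brush, marker_box from where it was at the start of the episode above 0.025 m).
It also fails if it takes over 42 s, if anything falls off the work surface, if the arm or the gripper's body presses on something with over 40 N, if the wrist force passes 120 N, or if a joint passes its speed limit or range.

### The arm

A 7-joint arm with a two-finger parallel gripper is mounted at the origin on the work surface. World frame = base frame: x ahead of the robot, y to its left, z up, the work surface at z = 0. Lengths are in mm, angles in rad, forces in N, time in s.
With the tool pointing down it reaches from about 400 to 900 mm from the base axis. Payload 5.5 kg.
Tool frame: the origin (TCP) lies on the centre line of the jaws, within the pads' length; the fingertips stand 8 mm ahead of it and the grasp point (between the pads) lies 11 mm behind it (arm.tcp_to_tips is the distance from the TCP to the fingertips, in mm); z points along the fingers, y is the line along which they close (so a half turn about z gives the same grasp; the last joint's range is limited). The gripper opens to 92 mm and grips with 3 to 60 N. Pads are 19 mm wide; open, the fingers measure 130 mm over their backs; the gripper's body (75 mm by 190 mm) begins 47 mm behind the grasp point.
Start: joints at [-1.007, 0.501, -0.427, 1.55, 0.221, 1.138, -0.21], TCP at [192.547, 620.826, 234.729] pointing down, gripper open.
Joint ranges: [-2.88, 2.88], [-0.31, 2.03], [-1.54, 1.56], [0.2, 2.42], [-1.41, 4.55], [0.19, 2.02], [-2.57, 2.57]. Speed limits (rad/s): [2.57, 2.57, 3.14, 3.14, 3.14, 3.14, 3.14].

### API

Orientations are given as a rotation vector (axis times angle).
In Python, from station import arm, eyes gives the robot as it stands.
- The arm moves only by the tool step_arm, never from a script. Its argument "steps" is one flat list of numbers, 5 for each row, row after row: the gripper's target within -1 to 1 (shut at 1, half-way at 0, fully open at -1), then the shift along the world's x, y, z in m, then the turn about the world's z in degrees. A call has 1 to 20 rows; each row is the pose to reach, as a shift and turn from the pose commanded when the call began; what a row does not reach only later rows make up. A row lasts 1/10 s, in which the tool goes at most 50 mm and 8.59 degrees, less where a joint would pass 70% of its speed; a pose out of reach is approached as far as the arm can. A call with a gripper value outside its range is refused whole. The fingers move at their own pace and stop on an object; "squeeze" is the grip in N (left out, the last holds). Time passes only in rows, so rows that repeat a pose let the fingers close. It gives the time, the measured TCP pose, the force, the opening and the grip force at its end, in the units of the state.
- arm.get_state(): the state, without advancing time (a new reading comes with each control period).
- eyes.snapshot(name): name is "side" or "top" or "wrist"; returns (picture, depth): 400x640x3 uint8, blue, green, red; 400x640 float32, mm along the optical axis (not along the pixel's ray), 0 where there is no reading.
- eyes.camera_params(name): a dict with "vfov" (degrees; the focal length in pixels is half the picture's height over the tangent of half this angle, whatever the lens; pixels are square), "cx", "cy" (the principal point, pixels), "origin" and "attitude" of the camera in the world. Camera axes: x right, y down, z forward; pixel columns grow to the right and rows downward; lengths in mm; the calibration is good to about 2 mm. A picture is of the moment at which its call begins: read the wrist's pose just before it. camera_params takes no time and is no camera call; for the wrist camera it gives the pose at the moment of the call.
- arm.sign_off(): hands the job in; it is judged then, once.
Trained networks look in the newest picture that a camera, given by its name, has taken for a name from the list of things; names that differ only in an ending like _2 or _b are one class to them, and where a whole thing is asked for, a point or a joint stands for the part that bears it (a point fixed in the world has none). Each returns a list of dicts, best first, with "conf" (0 to 1); they miss things now and then, are a little off and sometimes report something else, mostly with a low value. They report only what shows in the picture. A call takes as long as a camera call. They do not tell look-alikes from the thing itself.
- eyes.search_frame(camera, name): "bbox" ([left, top, right, bottom] in pixels, round what is visible of it).
- eyes.trace(camera, name): "mask" (400x640 bool, what is visible of it) and "bbox" ([left, top, right, bottom] in pixels, round what is visible of it).
- eyes.tip_of(camera, name): "location" ([row, column] in pixels: a listed point, or the origin of a listed thing).
The state is a dict: "clock": time; "joint_pos": joint angles; "dq": joint speeds; "joint_torque": joint torques, N m; "position": TCP position; "eef_rot": TCP orientation; "wrist_force": force on the tool from outside, world axes, zero at the start; "moment": the same for the moment, N m; "width": opening from 0.0 (shut) to 1.0 (fully open); "grip_force": force on a finger pad.
Only numpy, scipy, OpenCV 4.12 (cv2) and the standard library are available. Lean on these libraries where they do the work, as an engineer would, in place of code of your own. Each camera call takes 0.05 s, during which the arm holds its last target. There are 200 camera calls.

## Working session

There is one attempt and no reset: what is moved stays moved. The work goes in short steps, Python scripts to look and compute and a tool call to move; the robot and the scene stay as the last step left them, time stands still between calls to the robot, and variables do not carry over. Pictures are saved under pics/ and viewed, at most 10 in all, crops included, and the job is handed in when it is done.

Besides the shell and the picture viewer there is one more tool, called after ">>>" as a command line: name --argument value ..., lists and objects as JSON in quotes. step_arm: Moves the arm, as the interface text tells. Its arguments: {"type":"object","properties":{"steps":{"type":"array"},"squeeze":{"type":"number"}},"required":["steps"]}

```bash
mkdir -p pics; cat > h.py <<'E'
import numpy as np, cv2
from scipy.spatial.transform import Rotation as R
from station import arm, eyes
def cam(n):
    p=eyes.camera_params(n); a=np.array(p["attitude"],float)
    Rm=a if a.shape==(3,3) else R.from_rotvec(a).as_matrix()
    return p,200/np.tan(np.radians(p["vfov"])/2),Rm,np.array(p["origin"],float)
def world(n,d):
    p,f,Rm,o=cam(n); v,u=np.mgrid[0:400,0:640]
    return np.stack([(u-p["cx"])/f*d,(v-p["cy"])/f*d,d],-1)@Rm.T+o
E
python3 - <<'E'
from h import *
for n in("top","side"):
    im,d=eyes.snapshot(n); cv2.imwrite(f"pics/{n}.png",im); W=world(n,d); print(n,eyes.camera_params(n))
    np.save(n,W)
    for c in("yellow","red","blue","white"):
        for r in eyes.tip_of(n,c+"_cap_top")[:3]:
            a,b=map(int,r["location"]); 
            print(c,r["conf"],a,b,W[min(a,399),min(b,639)].round(0) )
E
```

```text
top {'vfov': 51.60162662722587, 'cx': 323.7293928668229, 'cy': 206.0201441094047, 'origin': array([ 487.65844934,  103.54713986, 1176.25310704]), 'attitude': array([-2.19986329,  2.1684239 , -0.1352513 ])}
yellow 0.46 237 459 [ 515. -253.  176.]
red 0.65 234 236 [514. 287. 178.]
blue 0.75 296 415 [ 382. -123.  259.]
blue 0.6 215 383 [565. -67. 178.]
blue 0.55 262 366 [449. -34. 118.]
white 0.45 247 319 [486.  88. 176.]
side {'vfov': 43.054828853091564, 'cx': 317.3448463183939, 'cy': 195.07741780886786, 'origin': array([  60.95138989, -853.09745744,  915.93842801]), 'attitude': array([-2.1507876 ,  0.5372743 , -0.28183341])}
yellow 0.68 273 366 [ 504. -249.  176.]
red 0.41 149 263 [512. 300. 176.]
blue 0.92 225 282 [ 378. -122.  259.]
blue 0.49 216 342 [554. -67. 179.]
white 0.54 215 343 [559. -64. 177.]
white 0.42 187 284 [484. 100. 179.]
```

```bash
python3 -c "
import cv2,numpy as np
a=[cv2.imread(f'pics/{n}.png') for n in('top','side')]
cv2.imwrite('pics/both.png',cv2.resize(np.vstack(a),(480,600)))"
```

```text
(no output)
```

View pics/top.png

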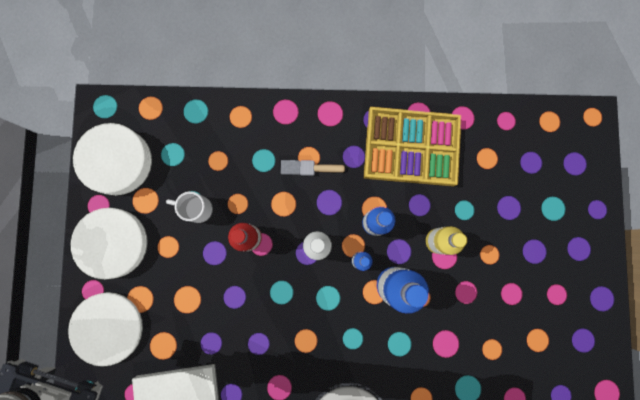

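View pics/side.png

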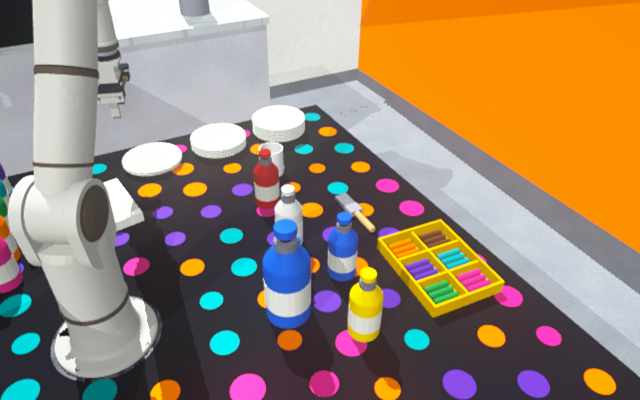

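The top view shows the red cap at about (column 236, row 234), white at (319, 247), the right-size blue at (383, 215) and yellow at (459, 240). The blue bottle at (415, 296) is too large (259 mm high) and the one at (366, 262) too small (118 mm). I'll refine the cap centres next.

```bash
python3 - <<'E'
from h import *
T={"yellow":(512,-251),"red":(513,293),"blue":(560,-66),"white":(485,94),"BIG":(380,-122)}
for n in("top","side"):
    W=np.load(n+".npy").reshape(-1,3)
    for k,c in T.items():
        z0=(252,266) if k=="BIG" else (171,184)
        m=(np.hypot(*(W[:,:2]-c).T)<45)&(W[:,2]>z0[0])&(W[:,2]<z0[1])
        P=W[m]; (cx,cy),r=cv2.minEnclosingCircle(P[:,:2].astype(np.float32))
        print(n,k,len(P),P[:,:2].mean(0).round(1),(round(cx,1),round(cy,1),round(r,1)),np.percentile(P[:,2],[10,50,90]).round(1))
s=arm.get_state();print(s["position"],s["eef_rot"],R.from_rotvec(s["eef_rot"]).as_matrix().round(2).tolist(),s["joint_pos"],s["width"],s["clock"])
E
```

```text
top yellow 157 [ 506.9 -251.1] (507.4, -252.2, 17.2) [174.8 177.8 179.7]
top red 159 [508.8 283.3] (508.7, 283.6, 16.9) [175.  177.  179.4]
top blue 155 [556.4 -70.6] (556.7, -70.6, 16.8) [176.5 179.2 181.3]
top white 151 [489.3  92.8] (489.6, 92.7, 16.5) [175.2 177.6 180.1]
top BIG 389 [ 381.5 -125.9] (381.7, -126.7, 24.3) [257.  259.3 261.4]
side yellow 182 [ 505.9 -254.9] (506.6, -253.0, 19.1) [173.8 177.1 179.1]
side red 82 [508.5 279.4] (507.5, 281.8, 18.9) [172.7 177.1 179.4]
side blue 140 [555.4 -74.9] (557.0, -72.7, 17.8) [173.8 178.5 180.8]
side white 109 [488.1  88.8] (490.1, 91.2, 18.1) [173.1 177.5 180.4]
side BIG 338 [ 379.8 -131. ] (381.0, -126.8, 26.6) [255.4 258.9 260.5]
[192.55267965 620.78525927 234.67094592] [-4.70633575e-01 -3.10608913e+00  1.51811206e-04] [[-0.96, 0.3, -0.0], [0.3, 0.96, -0.0], [0.0, -0.0, -1.0]] [-1.00678893  0.50095834 -0.4269794   1.55044624  0.22079695  1.1383152
 -0.21026316] 0.9962758817186985 0.5
```

>>> step_arm --steps '[1,0.02,-0.02,0.04,0,1,0.05,-0.05,0.08,0,1,0.08,-0.08,0.095,0,1,0.11,-0.11,0.095,0,1,0.14,-0.145,0.095,0,1,0.17,-0.18,0.095,0,1,0.2,-0.215,0.095,0,1,0.22,-0.255,0.095,0,1,0.24,-0.3,0.095,0,1,0.26,-0.345,0.095,0,1,0.275,-0.39,0.095,0,1,0.29,-0.435,0.095,0,1,0.3,-0.48,0.095,0,1,0.31,-0.525,0.095,0,1,0.314,-0.57,0.095,0,1,0.314,-0.615,0.095,0,1,0.314,-0.66,0.095,0,1,0.314,-0.705,0.095,0,1,0.314,-0.75,0.095,0,1,0.314,-0.795,0.095,0]' --squeeze 5

```text
clock: 2.5
position: [506.3, -175.8, 330.1]
eef_rot: [0.47, 3.105, 0.0]
wrist_force: [0.7, 0.3, -0.1]
width: 0.003
grip_force: 0.0
```

>>> step_arm --steps '[1,0,-0.045,0,0,1,0,-0.078,0,0,1,0,-0.078,-0.04,0,1,0,-0.078,-0.08,0,1,0,-0.078,-0.11,0,1,0,-0.078,-0.127,0,1,0,-0.078,-0.132,0,1,0,-0.078,-0.132,0,1,0,-0.078,-0.132,0]'

```text
clock: 3.4
position: [507.4, -252.5, 199.0]
eef_rot: [0.47, 3.104, -0.001]
wrist_force: [0.2, -0.3, 0.3]
width: 0.005
grip_force: 0.0
```

```bash
python3 - <<'E'
from h import *
print(arm.tcp_to_tips,arm.get_state()["position"])
n="wrist";im,d=eyes.snapshot(n);W=world(n,d).reshape(-1,3)
cv2.imwrite("pics/w1.png",im)
m=(np.hypot(*(W[:,:2]-(507,-252)).T)<30)&(W[:,2]>171)&(W[:,2]<184)
P=W[m];print(len(P),P.mean(0) if len(P) else 0, cv2.minEnclosingCircle(P[:,:2].astype(np.float32)) if len(P) else 0)
E
```

```text
8.0 [ 507.41583695 -252.49976516  199.00078336]
941 [ 497.8250559  -249.04020962  178.37901014] ((505.1328125, -251.20252990722656), 16.390501022338867)
```

View pics/w1.png

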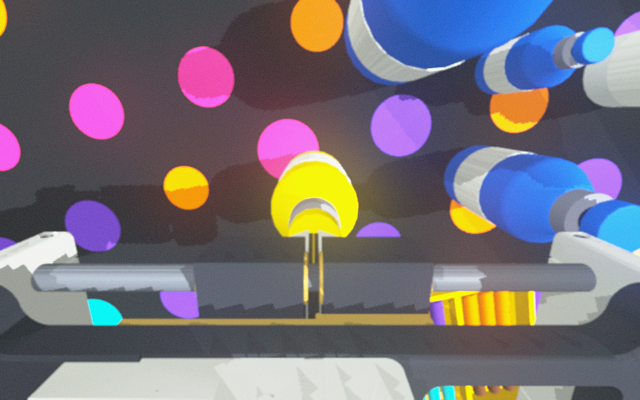

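The wrist picture shows the closed fingers centred over the yellow cap (about column 315, row 235). I'll press in small steps.

>>> step_arm --steps '[1,0,0,-0.005,0,1,0,0,-0.009,0,1,0,0,-0.011,0,1,0,0,-0.013,0,1,0,0,-0.015,0,1,0,0,-0.017,0,1,0,0,-0.018,0,1,0,0,-0.018,0]'

```text
clock: 4.25
position: [506.5, -252.1, 179.5]
eef_rot: [-0.471, -3.106, -0.0]
wrist_force: [-1.1, 0.1, 1.6]
width: 0.008
grip_force: 0.6
```

>>> step_arm --steps '[1,0,0,-0.0007,0,1,0,0,-0.0014,0,1,0,0,-0.002,0,1,0,0,-0.002,0]'

```text
clock: 4.65
position: [506.9, -252.3, 178.4]
eef_rot: [0.471, 3.105, -0.0]
wrist_force: [-1.7, 1.7, 6.2]
width: 0.006
grip_force: 3.1
```

>>> step_arm --steps '[1,0,0,-0.0007,0,1,0,0,-0.001,0,1,0,0,-0.001,0]'

```text
clock: 4.95
position: [507.4, -252.6, 178.4]
eef_rot: [0.47, 3.104, -0.001]
wrist_force: [-2.8, 1.7, 11.6]
width: 0.007
grip_force: 5.7
```

Yellow is shut: force is rising with no further travel. Next I'll lift and go over to red.

>>> step_arm --steps '[1,0,0,0.02,0,1,0,0,0.06,0,1,0,0,0.1,0,1,0,0.02,0.125,0,1,0,0.06,0.13,0,1,0,0.105,0.13,0,1,0,0.15,0.13,0,1,0,0.195,0.13,0,1,0,0.24,0.13,0,1,0,0.285,0.13,0,1,0,0.33,0.13,0,1,0.002,0.375,0.13,0,1,0.002,0.42,0.13,0,1,0.002,0.465,0.13,0,1,0.002,0.51,0.125,0,1,0.002,0.535,0.1,0,1,0.002,0.535,0.06,0,1,0.002,0.535,0.03,0,1,0.002,0.535,0.02,0,1,0.002,0.535,0.02,0]'

```text
clock: 6.95
position: [507.7, 282.1, 195.1]
eef_rot: [-0.471, -3.103, 0.003]
wrist_force: [-0.3, 0.1, 0.3]
width: 0.006
grip_force: 0.0
```

```bash
python3 - <<'E'
from h import *
print(arm.get_state()["position"])
n="wrist";im,d=eyes.snapshot(n);W=world(n,d).reshape(-1,3)
cv2.imwrite("pics/w2.png",im)
n="top";i2,d=eyes.snapshot(n);W=world(n,d).reshape(-1,3);cv2.imwrite("pics/t2.png",i2[180:320,160:500])
for k,c in {"yellow":(507,-252),"blue":(557,-71),"white":(489,92)}.items():
    P=W[(np.hypot(*(W[:,:2]-c).T)<40)&(W[:,2]>163)&(W[:,2]<184)]
    print(k,P[:,:2].mean(0),np.median(P[:,2]))
E
```

```text
[507.71368954 282.09430294 195.09768144]
yellow [ 506.81438937 -251.25448632] 170.04663128099367
blue [556.36857959 -70.19110608] 179.28714327125726
white [489.36193031  92.82774667] 178.08172402271651
```

View pics/w2.png

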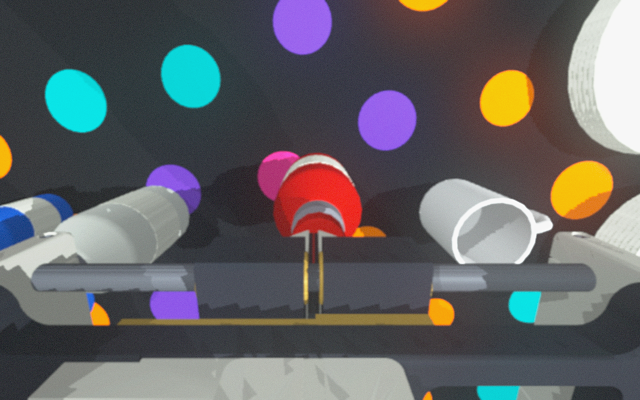

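Yellow measures 170 mm (shut) and has not moved. The wrist picture shows the fingers (column 315) over the red cap (about column 320). Now I'll press red.

>>> step_arm --steps '[1,0.001,0.001,-0.004,0,1,0.001,0.001,-0.007,0,1,0.001,0.001,-0.009,0,1,0.001,0.001,-0.011,0,1,0.001,0.001,-0.013,0,1,0.001,0.001,-0.015,0,1,0.001,0.001,-0.0165,0,1,0.001,0.001,-0.0175,0,1,0.001,0.001,-0.018,0,1,0.001,0.001,-0.018,0]'

```text
clock: 8.05
position: [509.7, 283.9, 178.7]
eef_rot: [0.471, 3.106, 0.0]
wrist_force: [-0.3, 0.1, 1.9]
width: 0.004
grip_force: 0.9
```

>>> step_arm --steps '[1,0,0,-0.0007,0,1,0,0,-0.0014,0,1,0,0,-0.002,0,1,0,0,-0.002,0]'

```text
clock: 8.45
position: [510.2, 284.2, 178.3]
eef_rot: [0.471, 3.105, 0.002]
wrist_force: [-2.4, -1.1, 10.4]
width: 0.002
grip_force: 5.5
```

>>> step_arm --steps '[1,0,0,0.02,0,1,0,0,0.06,0,1,0,0,0.1,0,1,0,-0.02,0.125,0,1,0.01,-0.06,0.13,0,1,0.02,-0.1,0.13,0,1,0.025,-0.145,0.13,0,1,0.03,-0.19,0.13,0,1,0.035,-0.235,0.13,0,1,0.04,-0.28,0.13,0,1,0.045,-0.325,0.13,0,1,0.048,-0.354,0.125,0,1,0.048,-0.354,0.09,0,1,0.048,-0.354,0.05,0,1,0.048,-0.354,0.025,0,1,0.048,-0.354,0.02,0,1,0.048,-0.354,0.02,0]'

```text
clock: 10.15
position: [556.9, -70.0, 195.9]
eef_rot: [-0.47, -3.104, 0.0]
wrist_force: [0.2, -0.2, -0.5]
width: 0.008
grip_force: 0.0
```

```bash
python3 - <<'E'
from h import *
print(arm.get_state()["position"])
n="wrist";im,d=eyes.snapshot(n)
cv2.imwrite("pics/w3.png",im)
n="top";i2,d=eyes.snapshot(n);W=world(n,d).reshape(-1,3)
for k,c in {"yellow":(507,-252),"red":(509,283),"white":(489,92)}.items():
    P=W[(np.hypot(*(W[:,:2]-c).T)<40)&(W[:,2]>163)&(W[:,2]<184)]
    print(k,len(P),P[:,:2].mean(0),np.median(P[:,2]))
E
```

```text
[556.86810326 -69.96452894 195.90122584]
yellow 0 [nan nan] nan
red 160 [508.78507076 283.04043574] 169.62280284980466
white 151 [489.2900348   92.84097764] 178.18862751604024<stdin>:8: RuntimeWarning: Mean of empty slice.
  ret = um.true_divide(
  return _methods._mean(a, axis=axis, dtype=dtype,
  ret = ret.dtype.type(ret / rcount)
```

View pics/w3.png

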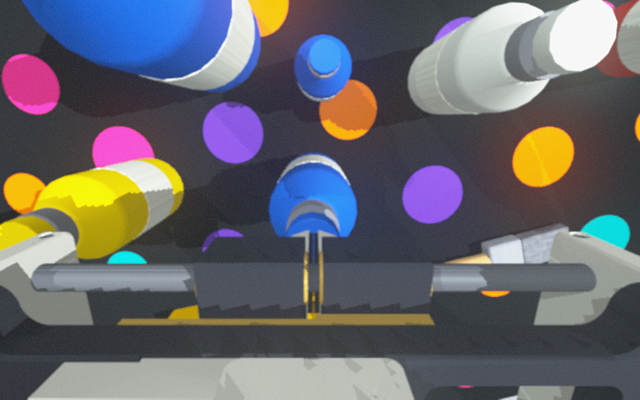

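Red is shut (170 mm), and yellow is hidden in the top view by the gripper. The wrist picture shows the fingers centred over the blue cap (about column 315, row 235), with the yellow bottle still standing at left.

>>> step_arm --steps '[1,0,0,-0.004,0,1,0,0,-0.007,0,1,0,0,-0.009,0,1,0,0,-0.011,0,1,0,0,-0.013,0,1,0,0,-0.015,0,1,0,0,-0.0165,0,1,0,0,-0.0175,0,1,0,0,-0.018,0,1,0,0,-0.018,0]'

```text
clock: 11.25
position: [557.7, -70.1, 178.7]
eef_rot: [0.471, 3.106, 0.0]
wrist_force: [-0.2, 0.3, 2.5]
width: 0.004
grip_force: 0.9
```

>>> step_arm --steps '[1,0,0,-0.0007,0,1,0,0,-0.0014,0,1,0,0,-0.002,0,1,0,0,-0.002,0]'

```text
clock: 11.65
position: [558.2, -70.2, 178.3]
eef_rot: [0.47, 3.105, 0.0]
wrist_force: [-1.8, 0.3, 10.7]
width: 0.008
grip_force: 5.8
```

Now I'll lift clear and move away so I can verify all four caps.

>>> step_arm --steps '[1,0,0,0.02,0,1,0,0,0.06,0,1,0,0,0.1,0,1,0,0,0.14,0,1,0,0.04,0.15,0,1,0,0.085,0.15,0,1,0,0.13,0.15,0,1,0,0.175,0.15,0,1,0,0.22,0.15,0,1,0,0.265,0.15,0,1,0,0.31,0.15,0,1,0,0.355,0.15,0,1,0,0.4,0.15,0,1,0,0.445,0.15,0,1,0,0.445,0.15,0,1,0,0.445,0.15,0]'

```text
clock: 13.25
position: [556.4, 376.0, 325.2]
eef_rot: [-0.466, -3.105, 0.002]
wrist_force: [0.9, -0.8, -0.3]
width: 0.005
grip_force: 0.0
```

```bash
python3 - <<'E'
from h import *
for n in("top","side"):
  im,d=eyes.snapshot(n);W=world(n,d).reshape(-1,3);cv2.imwrite(f"pics/{n}4.png",im)
  for k,c in {"yellow":(507,-252),"red":(509,283),"blue":(557,-71),"white":(489,92)}.items():
    P=W[(np.hypot(*(W[:,:2]-c).T)<40)&(W[:,2]>164)&(W[:,2]<184)]
    if len(P): print(n,k,len(P),P[:,:2].mean(0),np.median(P[:,2]))
E
```

```text
top yellow 155 [ 506.80299752 -251.33752744] 169.9006450373863
top red 153 [508.91282019 283.42033855] 169.3590715745877
top blue 145 [556.16518658 -70.80880936] 169.92441238912193
top white 149 [489.25546435  92.82563347] 177.7357708128926
side yellow 173 [ 505.95331703 -254.47929484] 169.6426650754321
side red 79 [508.02740577 280.34762802] 168.8786713747544
side blue 122 [555.60436689 -73.99939142] 169.6131217749127
side white 136 [487.99501229  88.18419169] 176.4533442250783
```

View pics/side4.png

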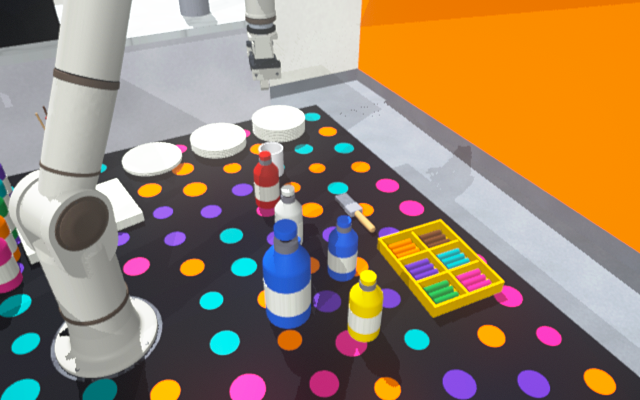

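The side picture shows the three pressed caps down: yellow (368, 278), red (265, 155) and blue (343, 222). White (287, 190) is still up, every bottle is in place, and the gripper is clear.

```bash
python3 -c "
from station import arm
print(arm.sign_off())"
```

```text
the job is handed in; nothing more can be done
None
```

The yellow, red and blue caps were pressed shut in that order, the white cap is still up, no bottle, mug, brush or marker box was visibly moved, and the job is handed in (no verdict was returned).

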